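Set the dressing slide to a setting gauge and hold it for locking

ROBOT

A 6-joint arm with a two-finger parallel gripper is mounted at the origin on a cart in front of the work surface, level with it; the furniture and walls round the work are solid. World frame = base frame: x ahead of the robot, y to its left, z up, the work surface at z = 0. Lengths are in m, angles in rad, forces in N, time in s.
With the tool pointing down it reaches from about 0.25 to 0.725 m from the base axis. Payload 4 kg.
Tool frame: the origin (TCP) lies midway between the tips of the shut fingers; the grasp point (between the pads) lies 19 mm behind it; z points along the fingers, y is the line along which they close (so a half turn about z gives the same grasp; the last joint's range is limited). The gripper opens to 85 mm and grips with 20 to 120 N. Pads are 22 mm wide; open, the fingers measure 114 mm over their backs; the gripper's body (76 mm by 85 mm) begins 54 mm behind the grasp point. The pads swing forward as they close: fully open they stand 13 mm farther back than shut.
Start: joints at [1.257, 0.241, 0.005, 1.335, 0, 1.571], TCP at [0.154, 0.476, 0.231] pointing down, gripper open.
Joint ranges: [-2.72, 2.72], [-1.05, 1.87], [-1.09, 1.28], [-1.99, 2.15], [-1.42, 1.44], [-3.14, 3.14]. Speed limits (rad/s): [2.79, 2.79, 3.14, 3.14, 3.14, 3.14].

INTERFACE

Orientations are given as a unit quaternion [x, y, z, w].
In Python, from workcell import get_obs, camera, job_done, silhouettes gives the robot as it stands. The module is installed in compiled form; this text tells all that it offers.
- The arm moves only by the tool drive_tool, never from a script. Its argument "increments" is a list of rows, each a list of 3 entries, a list of its own where there are three numbers: the shift along the world's x, y, z in mm, then the turn, a rotation vector about the world's x, y, z in degrees, then the opening, from 0 (shut) to 1 (fully open). A call has 1 to 8 rows; each row shifts and turns the commanded pose from where the row before left it; what a row does not reach is not made up. A row lasts 1/12 s, in which the tool goes at most 41.7 mm and 7.16 degrees, less where a joint would pass 70% of its speed; a pose out of reach is approached as far as the arm can. A call is refused whole if a number of a shift passes 41.7 or a number of a turn 7.16, either way. A call with a gripper value outside its range is refused whole. The fingers move at their own pace and stop on an object; the grip force is fixed at half the most. Time passes only in rows, so rows that do not move let the fingers close. It gives the time, the measured TCP pose, the force, the opening and the grip force at its end, in the units of the state.
- get_obs(): the state, without advancing time (a new reading comes with each control period).
- camera(name): name is "scene" or "top" or "wrist"; returns a dict with "image" (420x560x3 uint8, red, green, blue), "K" (3x3 intrinsics, pixels), "view" (4x4, takes a point from world to camera coordinates). Camera axes: x right, y down, z forward; pixel columns grow to the right and rows downward; lengths in m; the calibration is good to about 2 mm. A picture is of the moment at which its call begins. There is no depth.
- job_done(): hands the job in; it is judged then, once.
Trained networks look in a picture, given as the dict that the camera call returned (one of the last four; its "shot" number tells which), for a name from the list of things; names that differ only in an ending like _2 or _b are one class to them, and where a whole thing is asked for, a point or a joint stands for the part that bears it (a point fixed in the world has none). Each returns a list of dicts, best first, with "conf" (0 to 1); they miss things now and then, are a little off and sometimes report something else, mostly with a low value. They report only what shows in the picture. A call takes as long as a camera call. They do not tell look-alikes from the thing itself.
- silhouettes(query, picture): "region" (420x560 bool, what is visible of it) and "bbox" ([left, top, right, bottom] in pixels, round what is visible of it).
The state is a dict: "clock": time; "joint_pos": joint angles; "joint_vel": joint speeds; "tau": joint torques, N m; "eef_pos": TCP position; "tool_rot": TCP orientation; "ft_force": force on the tool from outside, world axes, zero at the start; "ft_torque": the same for the moment, N m; "grip_width": finger opening in m; "grasp_force": force on a finger pad.
Only numpy, scipy, OpenCV 4.12 (cv2) and the standard library are available. Lean on these libraries where they do the work, as an engineer would, in place of code of your own. Each camera call takes 0.05 s, during which the arm holds its last target. There are 200 camera calls.

TASK

Set the gap of the wheel-dressing slide: lift the thick setting gauge out of its wooden stand, stand it upright in the gap between the dressing stick and the stone wheel, fully down on the base plate, and let go of it. Then push the carriage by its black knob against its return springs until the gauge is nipped firmly between stick and wheel, without crushing the stones, and finish while still holding it pressed there so that I can lock the slide. Leave the thin gauge in its stand and do not disturb the tumbler, the mug, the paste jar or the chuck key.

Things in the scene. Friction and masses are not known exactly. Their poses are not given: they have to be found in the camera images.
- thick_gauge: the thick setting gauge: flat steel blade 10 thick (its x) x 36 wide (its y) x 80 mm tall (its z), 12 mm hole through it near the top, 0.2 kg; origin at the centre of its foot, 8 mm above the bench in the stand. Grip it from above across the 36 mm width, about 62 mm above the foot: at the gap the wheel leaves no room for fingers on its flat faces
- thin_gauge: the thin setting gauge, not wanted: steel blade 5 x 24 x 80 mm, otherwise alike, standing in the other stand
- stand_thick: wooden block 50 x 76 x 28 mm (x, y, z) with a slot 13 x 39 mm, 20 mm deep, in which the thick gauge stands; fixed; origin at the centre of its underside
- stand_thin: the same block with a slot 8 x 27 mm, holding the thin gauge; the two stands change places
- dresser: the wheel-dressing slide, fixed on the bench. Origin on the bench surface below the foremost point of the wheel rim; x points along the slide from knob to wheel, z up; wheel and stick lie on y = 0. Grey base plate from x = -150 to +90 mm, 124 mm wide, its top 10 mm above the bench. Beside the gap: bearing blocks from x = +17 mm on, 61 mm high; spring plungers at y = +-36 mm, 36 mm high
- stone_wheel: the stone wheel, 64 mm diameter, 15 mm thick, held still on a level spindle along the dresser's y; its centre is 32 mm ahead of the dresser's origin and 46 mm above the bench (this point lies on the axis, on the face at dresser y = -7 mm)
- dressing_stick: the dressing stick, a dark stone bar 20 x 20 x 100 mm clamped on the carriage along the slide; its front end face spans 36 to 56 mm above the bench and stands at dresser x = -16 mm when the carriage is back. Origin: centre of its underside, 50 mm behind that face
- push_knob: the black upright knob on the carriage: 21 mm diameter grip from 72 to 98 mm above the bench, a 25 mm head above it to 108 mm; origin at its foot on the clamp bridge, 64 mm above the bench, at dresser x = -86 mm when the carriage is back. It may be gripped from above, or pushed from behind
- carriage (a joint): position of the carriage in m: 0 is back against its rear stop, where the two sprung plungers keep it (4 N there, 0.5 N more for each mm); grows towards the wheel, to 0.014 at most; about 0.006 when the 10 mm gauge is nipped
- tumbler: glass tumbler, 76 mm diameter, 88 mm tall, bystander; origin at the centre of its underside
- mug: orange mug, 81 mm, 101 mm tall, bystander
- paste_jar: paste jar with black cap, 52 mm diameter, 60 mm tall, bystander
- key: T-handled chuck key, 66 x 72 x 18 mm, lying, bystander
- gap (a point): middle of the open gap, on the base plate (10 mm above the bench): with the carriage back the stick's end face is 8 mm behind it and the wheel rim 8 mm ahead (dresser x = -16 and 0 mm), 16 mm for the 10 mm gauge. The gauge stands here with its thickness along the slide; fixed axes as the dresser's
Mind the look-alikes: they are no part of the job. What is shaped like the thick_gauge but red or yellow is not meant.

How it is judged:
By the outcome, as a careful person would: the job done as asked, in the order asked, and still so for the second after the job is handed in, while the arm keeps its last pose, push and grip.
It also fails if it takes over 58 s, if anything falls off the work surface, if the arm or the gripper's body presses on something with over 40 N, if the wrist force passes 120 N, or if a joint passes its speed limit or range.

## Working session

There is one attempt and no reset: what is moved stays moved. The work goes in short steps, Python scripts to look and compute and a tool call to move; the robot and the scene stay as the last step left them, time stands still between calls to the robot, and variables do not carry over. Pictures are saved under pics/ and viewed, at most 10 in all, crops included, and the job is handed in when it is done.

Besides the shell and the picture viewer there is one more tool, called after "Request:" by a JSON object that holds its "op" and its "data". drive_tool: Moves the arm, as the interface text tells. Its arguments: {"type":"object","properties":{"increments":{"type":"array"}},"required":["increments"]}

```bash
mkdir -p pics
cat > h.py <<'E'
import numpy as np, cv2
from workcell import get_obs, camera, job_done, silhouettes
def ray(p,uv):
    K,V=np.array(p["K"]),np.array(p["view"]);R,t=V[:3,:3],V[:3,3]
    d=R.T@np.linalg.inv(K)@np.array([uv[0],uv[1],1.]);return -R.T@t,d
def at_z(p,uv,z):
    o,d=ray(p,uv);return o+d*(z-o[2])/d[2]
def proj(p,X):
    c=np.array(p["K"])@(np.array(p["view"])@np.append(X,1))[:3];return c[:2]/c[2]
E
python3 - <<'E'
from h import *
o=get_obs();print({k:np.round(v,3) for k,v in o.items()})
ims=[]
for n in("scene","top"):
    p=camera(n);im=p["image"][:,:,::-1].copy();cv2.imwrite(f"pics/{n}0.png",im)
    o_,_=ray(p,(280,210));print(n,"cam",o_.round(3),np.round(p["K"],1).tolist())
    for q in("thick_gauge","thin_gauge","stand_thick","stand_thin","dresser","stone_wheel","dressing_stick","push_knob","tumbler","mug","paste_jar","key"):
        for s in silhouettes(q,p)[:3]:
            m=cv2.moments(s["region"].astype(np.uint8));c=(m["m10"]/m["m00"],m["m01"]/m["m00"]);r=cv2.minAreaRect(np.argwhere(s["region"])[:,::-1].astype(np.float32))
            print(n,q,round(s["conf"],2),list(s["bbox"]),np.round(c,1),"z0:",at_z(p,c,0)[:2].round(3),np.round(r[1],0),round(r[2]))
E
```

```text
{'clock': np.float64(0.0), 'joint_pos': array([1.257, 0.241, 0.004, 1.335, 0.   , 1.571]), 'joint_vel': array([-0.001, -0.   ,  0.   ,  0.001, -0.001,  0.   ]), 'tau': array([-0.0000e+00, -3.7232e+01,  2.5241e+01,  1.7000e-02, -0.0000e+00,
       -0.0000e+00]), 'eef_pos': array([0.154, 0.475, 0.23 ]), 'tool_rot': array([ 0.156,  0.988, -0.001, -0.   ]), 'ft_force': array([-0.006, -0.268,  0.616]), 'ft_torque': array([-0.018, -0.05 , -0.017]), 'grasp_force': np.float64(0.0), 'grip_width': np.float64(0.085)}
scene cam [ 0.002 -0.856  0.607] [[478.3, 0.0, 270.5], [0.0, 478.3, 208.7], [0.0, 0.0, 1.0]]
scene thick_gauge 0.81 [256.0, 216.4, 277.9, 249.0] [267.7 230.7] z0: [0.567 0.073] [32. 16.] 90
scene thick_gauge 0.77 [282.9, 265.2, 291.1, 308.4] [285.2 287.7] z0: [ 0.472 -0.16 ] [43.  6.] 90
scene thick_gauge 0.51 [339.9, 229.9, 350.0, 256.7] [342.9 242.3] z0: [ 0.7   -0.071] [11. 29.] 5
scene thin_gauge 0.72 [279.3, 238.8, 286.6, 263.9] [284.2 251.8] z0: [ 0.548 -0.036] [27. 10.] 90
scene thin_gauge 0.61 [339.0, 230.2, 349.2, 258.2] [342.9 243. ] z0: [ 0.698 -0.074] [12. 31.] 5
scene 
[... 1834 characters left out ...]
0.3] [258.4 199.7] z0: [0.619 0.149] [ 5. 21.] 9
top stone_wheel 0.2 [330.8, 234.8, 362.9, 256.6] [347.4 243.8] z0: [ 0.494 -0.12 ] [18. 28.] 72
top dressing_stick 0.43 [250.9, 218.0, 263.1, 253.6] [255.  230.6] z0: [0.526 0.156] [ 7. 34.] 7
top dressing_stick 0.23 [251.7, 239.4, 256.1, 244.6] [253.5 240.1] z0: [0.497 0.16 ] [7. 7.] 90
top push_knob 0.7 [172.4, 234.4, 192.4, 249.8] [184.5 239.5] z0: [0.494 0.366] [ 7. 20.] 58
top tumbler 0.8 [160.6, 201.4, 191.2, 223.0] [176.2 210.2] z0: [0.581 0.394] [28. 25.] 45
top mug 0.8 [345.1, 138.7, 380.9, 176.3] [365.8 157.3] z0: [ 0.756 -0.172] [29. 42.] 63
top paste_jar 0.69 [180.1, 171.5, 200.0, 188.8] [189.7 180.9] z0: [0.67  0.357] [21. 17.] 45
```

Run:
```python
from h import *
a=cv2.imread("pics/scene0.png");b=cv2.imread("pics/top0.png")
A=cv2.resize(a[150:320,170:420],(800,544),interpolation=cv2.INTER_CUBIC)
B=cv2.resize(b[130:290,155:395],(800,533),interpolation=cv2.INTER_CUBIC)
cv2.imwrite("pics/A.png",A);cv2.imwrite("pics/B.png",B)
```

```text
(no output)
```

View pics/A.png

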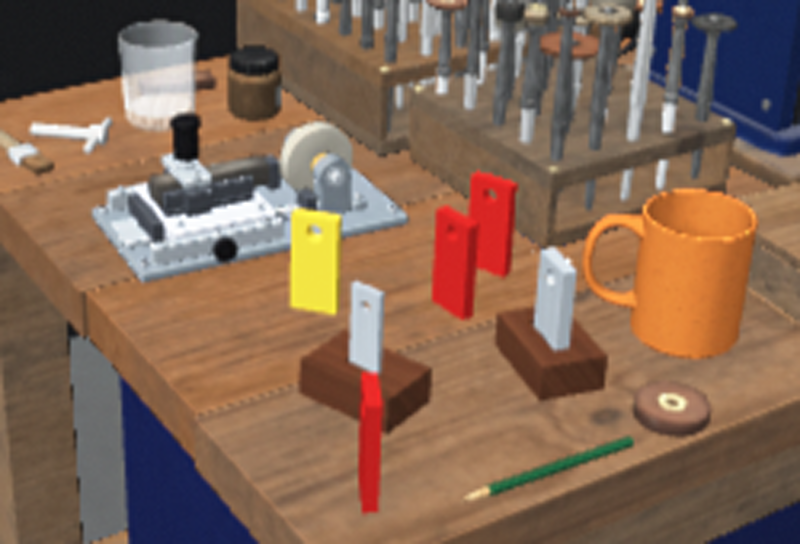

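View pics/B.png

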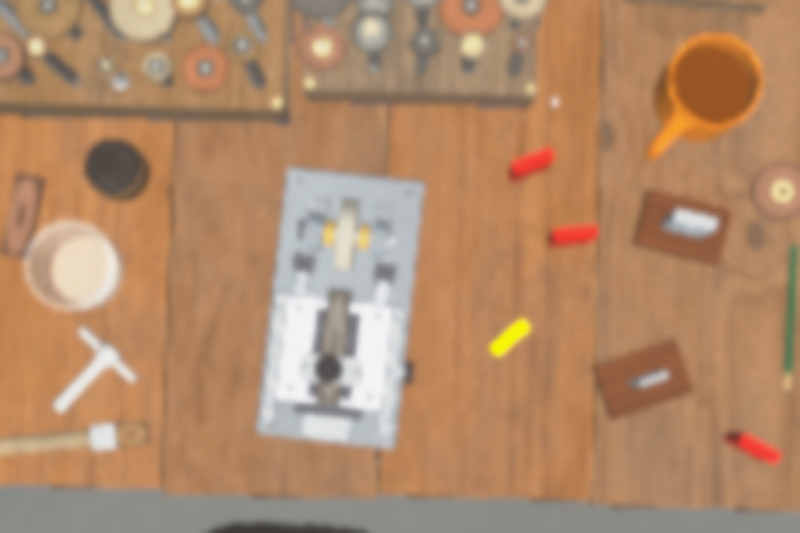

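Picture A/B: the thick gauge is in the right-hand stand near the mug (scene ≈(343,243), top ≈(360,197)) and the thin one is in the nearer stand (top ≈(347,244)). The red and yellow blades are look-alikes. The dresser is at top ≈(257,222), with its x axis about -7° in yaw. The thick stand's yaw is about -12°. I'm moving over the stand for a wrist view.

Request:
{"op": "drive_tool", "data": {"increments": [[[18, -26, 1], [0, 0, 0.25], 1], [[18, -26, 1], [0, 0, 0.25], 1], [[18, -26, 1], [0, 0, 0.25], 1], [[18, -26, 1], [0, 0, 0.25], 1], [[18, -26, 1], [0, 0, 0.25], 1], [[18, -26, 1], [0, 0, 0.25], 1], [[18, -26, 1], [0, 0, 0.25], 1], [[18, -26, 1], [0, 0, 0.25], 1]]}}

```text
clock: 1.97
eef_pos: [0.2989, 0.2663, 0.2396]
tool_rot: [0.139, 0.99, 0.0, 0.0]
ft_force: [0.9, 0.1, 0.3]
grip_width: 0.0857
grasp_force: 0.0
```

Request:
{"op": "drive_tool", "data": {"increments": [[[18, -26, 1], [0, 0, 0.25], 1], [[18, -26, 1], [0, 0, 0.25], 1], [[18, -26, 1], [0, 0, 0.25], 1], [[18, -26, 1], [0, 0, 0.25], 1], [[18, -26, 1], [0, 0, 0.25], 1], [[18, -26, 1], [0, 0, 0.25], 1], [[18, -26, 1], [0, 0, 0.25], 1], [[18, -26, 1], [0, 0, 0.25], 1]]}}

```text
clock: 2.63
eef_pos: [0.443, 0.0581, 0.2475]
tool_rot: [0.122, 0.993, 0.0, 0.0]
ft_force: [-0.5, 0.4, 0.1]
grip_width: 0.0858
grasp_force: 0.0
```

Request:
{"op": "drive_tool", "data": {"increments": [[[18, -26, 1], [0, 0, 0.25], 1], [[18, -26, 1], [0, 0, 0.25], 1], [[18, -26, 1], [0, 0, 0.25], 1], [[18, -26, 1], [0, 0, 0.25], 1], [[18, -26, 1], [0, 0, 0.25], 1], [[18, -26, 1], [0, 0, 0.25], 1], [[18, -26, 1], [0, 0, 0.25], 1], [[18, -26, 1], [0, 0, 0.25], 1]]}}

```text
clock: 3.3
eef_pos: [0.587, -0.1499, 0.2553]
tool_rot: [0.104, 0.995, 0.0, 0.0]
ft_force: [0.8, 1.2, 0.1]
grip_width: 0.0854
grasp_force: 0.0
```

Run:
```python
from h import *
o=get_obs();print({k:np.round(o[k],3) for k in("clock","joint_pos","eef_pos","tool_rot","ft_force")})
p=camera("wrist");cv2.imwrite("pics/w1.png",p["image"][:,:,::-1])
o_,d=ray(p,(280,210));print("cam",o_.round(3),d.round(3),np.round(p["K"],1).tolist())
np.savez("w1.npz",K=p["K"],view=p["view"])
for q in("thick_gauge","stand_thick"):
    for s in silhouettes(q,p)[:3]:
        r=cv2.minAreaRect(np.argwhere(s["region"])[:,::-1].astype(np.float32))
        print(q,round(s["conf"],2),list(s["bbox"]),np.round(r[0]),at_z(p,r[0],0.028).round(3),np.round(r[1]),r[2])
```

```text
{'clock': np.float64(3.3), 'joint_pos': array([-0.25 ,  0.451,  0.368,  1.488,  0.   , -0.041]), 'eef_pos': array([ 0.587, -0.15 ,  0.255]), 'tool_rot': array([0.104, 0.995, 0.   , 0.   ]), 'ft_force': array([0.803, 1.226, 0.133])}
cam [ 0.517 -0.135  0.398] [ 0.289 -0.037 -0.957] [[297.7, 0.0, 273.1], [0.0, 297.7, 208.4], [0.0, 0.0, 1.0]]
thick_gauge 0.95 [337.2, 174.2, 384.8, 204.3] [361. 189.] [ 0.622 -0.043  0.028] [27. 43.] 72.25532531738281
thick_gauge 0.95 [372.5, 207.8, 425.0, 248.8] [397. 229.] [ 0.687 -0.004  0.028] [45. 32.] 46.33222579956055
thick_gauge 0.8 [372.1, 87.4, 422.7, 118.7] [398. 101.] [0.526 0.013 0.028] [28. 54.] 36.86989212036133
stand_thick 0.69 [251.3, 187.6, 311.0, 233.0] [280. 209.] [ 0.627 -0.15   0.028] [59. 43.] 2.38594388961792
stand_thick 0.24 [479.0, 2.1, 560.0, 114.2] [518.  58.] [0.509 0.15  0.028] [107.  81.] 90.0
```

View pics/w1.png

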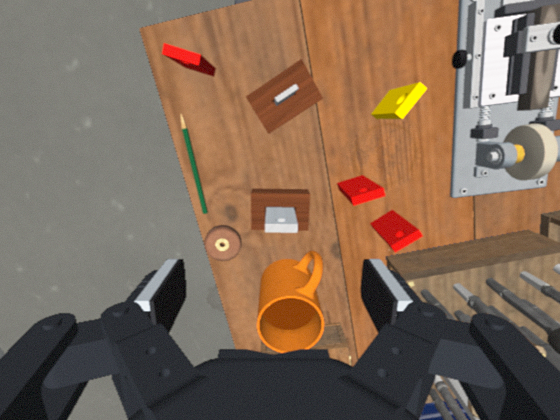

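The wrist view shows the thick stand at (280,210) with the grey gauge at about (265-297, 206-232), and the mug just beyond it at (290,300). Next I fit the stand and gauge model to the masks.

```bash
cat >> h.py <<'E'
from scipy.optimize import minimize
from itertools import product
def box(x0,x1,y0,y1,z0,z1): return np.array(list(product((x0,x1),(y0,y1),(z0,z1))),float)/1000
S=8
def render(p,boxes,q,roi):
    x0,y0,x1,y1=roi;im=np.zeros(((y1-y0)*S,(x1-x0)*S),np.uint8);c,s=np.cos(q[2]),np.sin(q[2])
    for b in boxes:
        w=np.c_[b[:,0]*c-b[:,1]*s+q[0],b[:,0]*s+b[:,1]*c+q[1],b[:,2]+(q[3] if len(q)>3 else 0)]
        uv=np.array([proj(p,X) for X in w]);uv=((uv-[x0,y0]+.5)*S).astype(np.float32)
        cv2.fillConvexPoly(im,cv2.convexHull(uv).astype(np.int32).reshape(-1,2),255)
    return cv2.resize(im,(x1-x0,y1-y0),interpolation=cv2.INTER_AREA)/255.
def fit(obs,boxes,q0):
    # obs: list of (picture, mask float, roi)
    f=lambda d:sum(np.abs(render(p,boxes,q0+d*[.001,.001,.01],r)-m[r[1]:r[3],r[0]:r[2]]).sum() for p,m,r in obs)
    d=minimize(f,np.zeros(3),method="Nelder-Mead",options=dict(initial_simplex=np.array([[0,0,0],[6,0,0],[0,6,0],[0,0,8.]])))
    return q0+d.x*[.001,.001,.01],d.fun,sum(m.sum() for _,m,_ in obs)
STAND=box(-25,25,-38,38,0,28);GAUGE=box(-5,5,-18,18,8,88)
E
python3 - <<'E'
from h import *
for n in("wrist","top"):
    p=camera(n);im=p["image"].astype(int)
    S1=[s for s in silhouettes("stand_thick",p)]
    s=min(S1,key=lambda s:np.linalg.norm(at_z(p,((s["bbox"][0]+s["bbox"][2])/2,(s["bbox"][1]+s["bbox"][3])/2),.02)[:2]-[.629,-.15]))
    b=np.array(s["bbox"]).astype(int);r=[b[0]-12,b[1]-12,b[2]+12,b[3]+12]
    c=p["image"][r[1]:r[3],r[0]:r[2]]
    # colour mask: dark brown (R<~115) or grey (low saturation)
    hsv=cv2.cvtColor(p["image"],cv2.COLOR_RGB2HSV).astype(int)
    m=((hsv[...,2]<118)&(hsv[...,0]<12)&(hsv[...,1]>90))|((hsv[...,1]<50)&(hsv[...,2]>90))
    m=m.astype(float)
    lab=cv2.connectedComponents((m>0).astype(np.uint8))[1]
    cc=lab[s["region"]];cc=cc[cc>0];m=(lab==np.bincount(cc).argmax()).astype(float)
    print(n,b,m.sum(),s["region"].sum())
    for nm,mm in(("colour",m),("net",(s["region"]>0).astype(float))):
        q,f,t=fit([(p,mm,r)],[STAND,GAUGE],np.array([.629,-.15,-.2]));print(nm,q.round(4),np.degrees(q[2]).round(1),round(f,1),t)
    cv2.imwrite(f"pics/m_{n}.png",np.hstack([cv2.resize(x,None,fx=5,fy=5,interpolation=cv2.INTER_NEAREST) for x in(c[:,:,::-1],cv2.cvtColor((m[r[1]:r[3],r[0]:r[2]]*255).astype(np.uint8),cv2.COLOR_GRAY2BGR))]))
E
```

```text
wrist [251 188 312 233] 180.0 1749
colour [ 0.537  -0.128  -0.0133] -0.8 180.0 180.0
net [ 0.6307 -0.1497 -0.2145] -12.3 811.0 1749.0
top [346 184 372 206] 50.0 115
colour [ 0.629  -0.1466 -0.2   ] -11.5 430.0 50.0
net [ 0.6325 -0.1495 -0.2028] -11.6 367.4 115.0
```

Run:
```python
from h import *
p=camera("wrist");hsv=cv2.cvtColor(p["image"],cv2.COLOR_RGB2HSV)
for uv in((258,200),(300,195),(280,198),(258,222),(280,210),(281,226),(240,190),(320,200),(280,180),(280,240)):print(uv,hsv[uv[1],uv[0]],p["image"][uv[1],uv[0]])
r=[235,175,330,245]
# grabcut with a model-based prior
q=np.array([.6305,-.1497,-.2145])
pr=render(p,[STAND,GAUGE],q,[0,0,560,420])
gm=np.where(cv2.erode(pr,np.ones((9,9)))>.5,1,np.where(cv2.dilate(pr,np.ones((9,9)))>.5,np.where(pr>.5,3,2),0)).astype(np.uint8)
cv2.grabCut(np.ascontiguousarray(p["image"]),gm,None,np.zeros((1,65)),np.zeros((1,65)),4,cv2.GC_INIT_WITH_MASK)
m=((gm==1)|(gm==3)).astype(float)
qq,f,t=fit([(p,m,r)],[STAND,GAUGE],q);print(qq.round(4),np.degrees(qq[2]),f,t)
v=p["image"][:,:,::-1].copy()
v[cv2.Canny((render(p,[STAND,GAUGE],qq,[0,0,560,420])*255).astype(np.uint8),50,150)>0]=(0,255,0)
v[cv2.Canny((render(p,[GAUGE],qq,[0,0,560,420])*255).astype(np.uint8),50,150)>0]=(0,255,255)
c=[cv2.resize(x[r[1]:r[3],r[0]:r[2]],None,fx=4,fy=4,interpolation=cv2.INTER_NEAREST) for x in(p["image"][:,:,::-1],v)]
cv2.imwrite("pics/f1.png",np.hstack(c))
```

```text
(258, 200) [ 11 160 129] [129  78  48]
(300, 195) [ 11 162 131] [131  78  48]
(280, 198) [ 10 161 141] [141  83  52]
(258, 222) [ 11 177 121] [121  69  37]
(280, 210) [106  15 186] [175 180 186]
(281, 226) [ 20   3 226] [226 225 223]
(240, 190) [ 13 128 158] [158 112  79]
(320, 200) [ 12 129 166] [166 115  82]
(280, 180) [ 12 126 180] [180 128  91]
(280, 240) [ 13 142 160] [160 110  71]
[ 0.6311 -0.1507 -0.2179] -12.484236449598491 70.69411764705883 2500.0
```

View pics/f1.png

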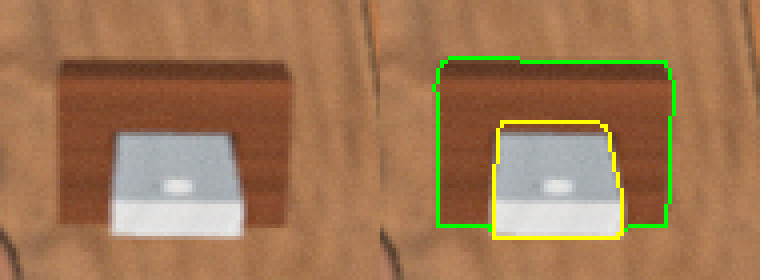

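The fit overlays the stand and gauge well: thick gauge at (0.631, -0.151), yaw -12.5°. Approaching now.

Request:
{"op": "drive_tool", "data": {"increments": [[[22, -0.5, 0], [0, 0, -0.25], 1], [[22, -0.5, 0], [0, 0, -0.25], 1], [[0, 0, -30], [0, 0, 0], 1], [[0, 0, -30], [0, 0, 0], 1], [[0, 0, -30], [0, 0, 0], 1], [[0, 0, -30], [0, 0, 0], 1], [[0, 0, -25], [0, 0, 0], 1], [[0, 0, 0], [0, 0, 0], 1]]}}

```text
clock: 4.37
eef_pos: [0.6259, -0.1473, 0.1044]
tool_rot: [0.108, 0.994, 0.001, -0.006]
ft_force: [-1.2, -0.5, -0.7]
grip_width: 0.0853
grasp_force: 0.0
```

Run:
```python
from h import *
o=get_obs();print({k:np.round(o[k],4) for k in("eef_pos","tool_rot","ft_force")})
p=camera("wrist");cv2.imwrite("pics/w2.png",p["image"][:,:,::-1])
```

```text
{'eef_pos': array([ 0.6259, -0.1473,  0.1044]), 'tool_rot': array([ 1.079e-01,  9.941e-01,  7.000e-04, -5.600e-03]), 'ft_force': array([-1.2108, -0.4574, -0.6713])}
```

View pics/w2.png

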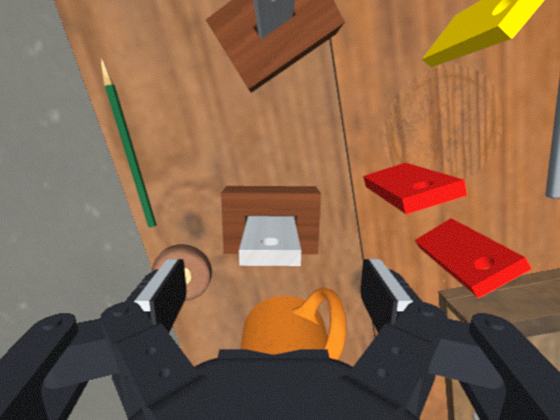

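The wrist view shows the gauge top at (270,255), centred between the open fingers. The handle of the mug is clear. Next: correct the small shortfall, descend and grip.

Request:
{"op": "drive_tool", "data": {"increments": [[[5, -3.5, 0], [0, -0.6, 0], 1], [[0, 0, -15], [0, 0, 0], 1], [[0, 0, -15], [0, 0, 0], 1], [[0, 0, -15], [0, 0, 0], 1], [[0, 0, -11], [0, 0, 0], 1], [[0, 0, 0], [0, 0, 0], 1]]}}

```text
clock: 4.92
eef_pos: [0.6353, -0.1529, 0.0541]
tool_rot: [0.109, 0.994, 0.001, 0.005]
ft_force: [0.1, 0.7, -1.0]
grip_width: 0.0854
grasp_force: 0.0
```

Request:
{"op": "drive_tool", "data": {"increments": [[[0, 0, 0], [0, 0, 0], 1], [[0, 0, 0], [0, 0, 0], 1]]}}

```text
clock: 5.08
eef_pos: [0.6367, -0.1532, 0.0562]
tool_rot: [0.109, 0.994, 0.0, 0.007]
ft_force: [0.1, -0.1, -0.0]
grip_width: 0.0854
grasp_force: 0.0
```

Request:
{"op": "drive_tool", "data": {"increments": [[[-5.5, 2, -4], [0, 0.7, 0], 1], [[0, 0, -4], [0, 0, 0], 1], [[0, 0, 0], [0, 0, 0], 1], [[0, 0, 0], [0, 0, 0], 1], [[0, 0, 0], [0, 0, 0], 1]]}}

```text
clock: 5.5
eef_pos: [0.6299, -0.1509, 0.0463]
tool_rot: [0.109, 0.994, -0.0, -0.001]
ft_force: [-0.1, 0.9, 0.2]
grip_width: 0.0852
grasp_force: 0.0
```

Request:
{"op": "drive_tool", "data": {"increments": [[[1, 0, 0], [0, 0, 0], 0.6], [[0, 0, 0], [0, 0, 0], 0.2], [[0, 0, 0], [0, 0, 0], 0], [[0, 0, 0], [0, 0, 0], 0], [[0, 0, 0], [0, 0, 0], 0], [[0, 0, 0], [0, 0, 0], 0], [[0, 0, 0], [0, 0, 0], 0], [[0, 0, 0], [0, 0, 0], 0]]}}

```text
clock: 6.17
eef_pos: [0.6311, -0.1509, 0.0466]
tool_rot: [0.109, 0.994, -0.0, -0.001]
ft_force: [-0.3, 0.5, 1.1]
grip_width: 0.0351
grasp_force: 60.1
```

Request:
{"op": "drive_tool", "data": {"increments": [[[0, 0, 10], [0, 0, 0], 0], [[0, 0, 20], [0, 0, 0], 0], [[0, 0, 30], [0, 0, 0], 0], [[0, 0, 30], [0, 0, 0], 0], [[0, 0, 30], [0, 0, 0], 0], [[0, 0, 30], [0, 0, 0], 0], [[0, 0, 0], [0, 0, 0], 0], [[-9, 26, 4], [0, 0, 0.6], 0]]}}

```text
clock: 6.83
eef_pos: [0.6236, -0.1291, 0.2018]
tool_rot: [0.106, 0.994, -0.002, 0.002]
ft_force: [0.3, 0.2, -3.6]
grip_width: 0.0355
grasp_force: 60.8
```

Request:
{"op": "drive_tool", "data": {"increments": [[[-9, 26, 4], [0, 0, 0.6], 0], [[-9, 26, 4], [0, 0, 0.6], 0], [[-9, 26, 4], [0, 0, 0.6], 0], [[-9, 26, 4], [0, 0, 0.6], 0], [[-9, 26, 4], [0, 0, 0.6], 0], [[-9, 26, 4], [0, 0, 0.6], 0], [[-9, 26, 4], [0, 0, 0.6], 0], [[-9, 26, 4], [0, 0, 0.6], 0]]}}

```text
clock: 7.5
eef_pos: [0.5485, 0.084, 0.2316]
tool_rot: [0.062, 0.998, -0.0, -0.002]
ft_force: [0.4, -0.1, -1.7]
grip_width: 0.0352
grasp_force: 60.8
```

Request:
{"op": "drive_tool", "data": {"increments": [[[0, 0, 0], [0, 0, 0], 0], [[0, 0, 0], [0, 0, 0], 0], [[0, 0, 0], [0, 0, 0], 0]]}}

```text
clock: 7.75
eef_pos: [0.5495, 0.0829, 0.2317]
tool_rot: [0.062, 0.998, -0.001, -0.001]
ft_force: [0.0, -0.3, -2.8]
grip_width: 0.0351
grasp_force: 60.9
```

Run:
```python
from h import *
o=get_obs();print({k:np.round(o[k],4) for k in("eef_pos","tool_rot","ft_force","grip_width")})
for n in("wrist","scene","top"):
    p=camera(n);cv2.imwrite(f"pics/{n}3.png",p["image"][:,:,::-1]);np.savez(f"{n}3.npz",image=p["image"],K=p["K"],view=p["view"])
    for q in("dresser","stone_wheel","dressing_stick","push_knob"):
        for s in silhouettes(q,p)[:2]:print(n,q,round(s["conf"],2),list(s["bbox"]))
```

```text
{'eef_pos': array([0.5495, 0.0829, 0.2317]), 'tool_rot': array([ 6.160e-02,  9.981e-01, -5.000e-04, -1.300e-03]), 'ft_force': array([ 0.0486, -0.2733, -2.8482]), 'grip_width': np.float64(0.0351)}
wrist dresser 0.59 [270.6, 69.6, 387.8, 262.9]
wrist stone_wheel 0.74 [328.3, 209.7, 346.6, 263.1]
wrist dressing_stick 0.7 [324.5, 98.3, 351.2, 196.8]
wrist dressing_stick 0.63 [328.5, 206.6, 345.4, 262.5]
wrist push_knob 0.73 [334.4, 115.0, 366.8, 144.9]
scene dresser 0.72 [200.9, 185.5, 300.5, 235.9]
scene stone_wheel 0.58 [256.4, 189.7, 283.3, 208.7]
scene dressing_stick 0.67 [217.6, 195.9, 251.0, 214.3]
scene dressing_stick 0.61 [257.4, 185.8, 281.7, 207.2]
top dresser 0.78 [231.9, 179.7, 276.5, 266.6]
top stone_wheel 0.19 [239.9, 221.0, 259.6, 251.5]
top dressing_stick 0.5 [179.0, 173.8, 199.1, 191.6]
top dressing_stick 0.45 [251.9, 218.6, 263.2, 253.6]
```

View pics/wrist3.png

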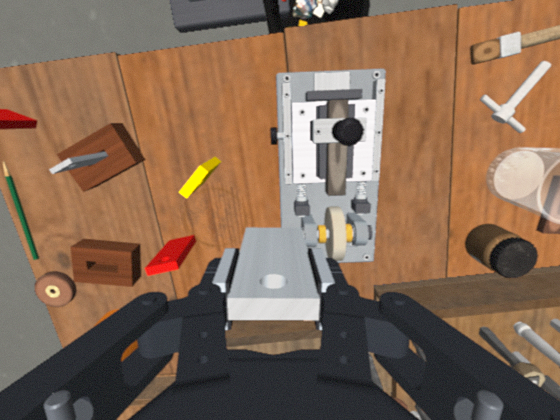

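The wrist view shows the empty thick stand at (107,262), the held gauge at (270,270), and the dresser plate spanning cols 276-386 and rows 68-263. The stick's front end is at about (338,195) and the wheel at (337,232). Now fitting the dresser pose.

```bash
cat > d.py <<'E'
from h import *
PLATE=box(-150,90,-62,62,0,10)
def load(n): z=np.load(n+"3.npz");return {k:z[k] for k in z}
def mask(p,excl):
    hsv=cv2.cvtColor(p["image"],cv2.COLOR_RGB2HSV)
    m=(hsv[...,1]<85).astype(np.uint8);m[excl]=0
    m=cv2.morphologyEx(m,cv2.MORPH_CLOSE,np.ones((7,7)));m=cv2.morphologyEx(m,cv2.MORPH_OPEN,np.ones((11,11)));return m
E
python3 - <<'E'
from d import *
for n,q0,ex in(("wrist",[.60,.145,-.12],lambda X,Y:(Y>222)&(X<322)|(Y>285)|(X<255)|(X>400)|(Y<60)),("top",[.60,.145,-.12],lambda X,Y:(X<222)|(X>300)|(Y<165)|(Y>285))):
    p=load(n);Y,X=np.mgrid[:420,:560];e=ex(X,Y);m=mask(p,e)
    r=[240,55,410,290] if n=="wrist" else [215,160,305,290]
    def f(d,sc=np.array([.001,.001,.01])):
        a=render(p,[PLATE],np.array(q0)+d*sc,r);w=~e[r[1]:r[3],r[0]:r[2]];return (np.abs(a-m[r[1]:r[3],r[0]:r[2]])*w).sum()
    best=None
    for s in(6,-6):
        d=minimize(f,np.zeros(3),method="Nelder-Mead",options=dict(initial_simplex=np.array([[0,0,0],[s,0,0],[0,s,0],[0,0,s]],float)))
        if best is None or d.fun<best.fun:best=d
    q=np.array(q0)+best.x*[.001,.001,.01];print(n,q.round(4),np.degrees(q[2]).round(2),best.fun,m.sum())
    v=p["image"][:,:,::-1].copy()
    def line(P,col):
        c,s=np.cos(q[2]),np.sin(q[2]);u=[proj(p,[q[0]+c*a/1e3-s*b/1e3,q[1]+s*a/1e3+c*b/1e3,h/1e3]) for a,b,h in P]
        big=np.array(u);cv2.polylines(V,[np.round((big-r[:2]+.5)*3*16).astype(np.int32)],False,col,1,cv2.LINE_AA,4)
    V=cv2.resize(v[r[1]:r[3],r[0]:r[2]],None,fx=3,fy=3,interpolation=cv2.INTER_CUBIC)
    line([(-150,-62,10),(90,-62,10),(90,62,10),(-150,62,10),(-150,-62,10)],(0,255,0))
    line([(-16,-10,56),(-16,10,56),(-16,10,36)],(0,0,255))
    line([(32+32*np.cos(t),-7.5,46+32*np.sin(t)) for t in np.linspace(0,6.3,60)],(255,0,255))
    line([(32+32*np.cos(t),7.5,46+32*np.sin(t)) for t in np.linspace(0,6.3,60)],(255,0,0))
    line([(-86+12.5*np.cos(t),12.5*np.sin(t),108) for t in np.linspace(0,6.3,40)],(0,255,255))
    cv2.imwrite(f"pics/d_{n}.png",V)
a=cv2.imread("pics/d_wrist.png")[:600];b=cv2.imread("pics/d_top.png");o=np.zeros((600,a.shape[1]+b.shape[1],3),np.uint8);o[:a.shape[0],:a.shape[1]]=a[:600];o[:b.shape[0],a.shape[1]:]=b
print(o.shape);cv2.imwrite("pics/d.png",o[:,:800])
E
```

```text
wrist [ 0.5816  0.1491 -0.0869] -4.98 818.670588235294 18333
top [ 0.5812  0.1432 -0.0912] -5.23 2834.0470588235294 6226
(600, 780, 3)
```

View pics/d.png

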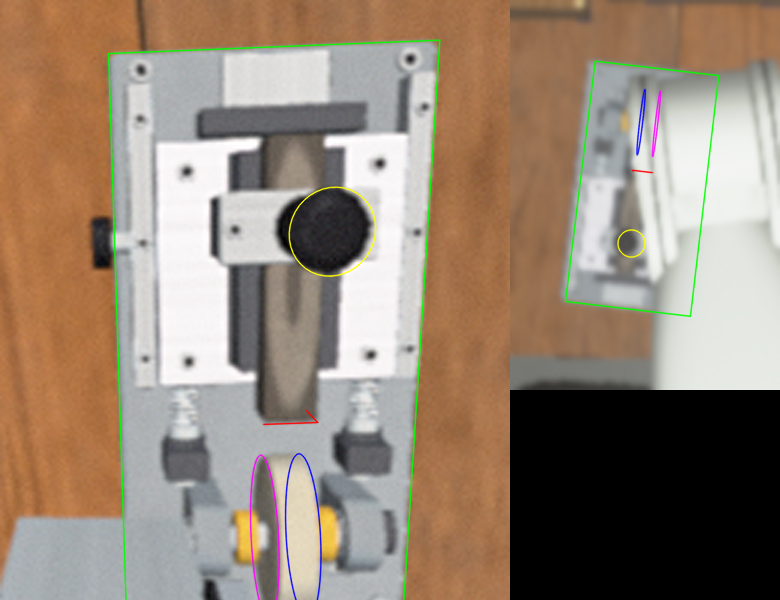

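```bash
cat >> d.py <<'E'
def w(q,a,b,h): c,s=np.cos(q[2]),np.sin(q[2]);return [q[0]+(c*a-s*b)/1e3,q[1]+(s*a+c*b)/1e3,h/1e3]
def draw(p,q,r,k):
    V=cv2.resize(p["image"][r[1]:r[3],r[0]:r[2],::-1],None,fx=k,fy=k,interpolation=cv2.INTER_CUBIC)
    def line(P,col):
        u=np.array([proj(p,w(q,*x)) for x in P]);cv2.polylines(V,[np.round((u-r[:2]+.5)*k*16).astype(np.int32)],False,col,1,cv2.LINE_AA,4)
    line([(-150,-62,10),(90,-62,10),(90,62,10),(-150,62,10),(-150,-62,10)],(0,255,0))
    line([(-116,-10,56),(-16,-10,56),(-16,10,56),(-116,10,56)],(0,0,255))
    for y,col in((-7.5,(255,0,255)),(7.5,(255,0,0))): line([(32+32*np.cos(t),y,46+32*np.sin(t)) for t in np.linspace(0,6.3,60)],col)
    line([(-86+12.5*np.cos(t),12.5*np.sin(t),108) for t in np.linspace(0,6.3,40)],(0,255,255))
    return V
def fitplate(p,q0,e,r):
    m=mask(p,e)
    # keep the component holding the plate, fill it
    l=cv2.connectedComponents(m)[1];u=proj(p,w(q0,-60,-45,10)).astype(int);m=(l==l[u[1],u[0]]).astype(np.uint8)
    c=cv2.findContours(m,cv2.RETR_EXTERNAL,cv2.CHAIN_APPROX_NONE)[0];cv2.drawContours(m,c,-1,1,-1)
    W=~e[r[1]:r[3],r[0]:r[2]];mm=m[r[1]:r[3],r[0]:r[2]]
    f=lambda d:(np.abs(render(p,[PLATE],np.array(q0)+d*[.001,.001,.01],r)-mm)*W).sum()
    d=min((minimize(f,np.zeros(3),method="Nelder-Mead",options=dict(initial_simplex=np.array([[0,0,0],[s,0,0],[0,s,0],[0,0,s]],float))) for s in(5,-5)),key=lambda d:d.fun)
    return np.array(q0)+d.x*[.001,.001,.01],d.fun,mm.sum()
E
python3 - <<'E'
from d import *
pt=load("top");pt["image"]=cv2.imread("pics/top0.png")[:,:,::-1].copy()
pw=load("wrist");Y,X=np.mgrid[:420,:560]
rt=[222,170,290,275];qt,f,t=fitplate(pt,[.5816,.149,-.09],(X<222)|(X>295)|(Y<165)|(Y>280),rt);print("top",qt.round(4),np.degrees(qt[2]),f,t)
rw=[255,60,400,270];qw,f,t=fitplate(pw,[.5816,.149,-.09],(Y>222)&(X<322)|(Y>285)|(X<255)|(X>400)|(Y<60),rw);print("wrist",qw.round(4),np.degrees(qw[2]),f,t)
A=draw(pt,qt,rt,5)[:,:];B=draw(pw,qw,[265,60,395,265],3)
o=np.zeros((max(len(A),len(B)),A.shape[1]+B.shape[1],3),np.uint8);o[:len(A),:A.shape[1]]=A;o[:len(B),A.shape[1]:]=B
print(o.shape);cv2.imwrite("pics/d2.png",o[:600,:800])
E
```

```text
top [ 0.582   0.1493 -0.0793] -4.544158165561906 162.88235294117646 3549
wrist [ 0.5816  0.1491 -0.0868] -4.971513635803426 426.70196078431377 18039
(615, 730, 3)
```

View pics/d2.png

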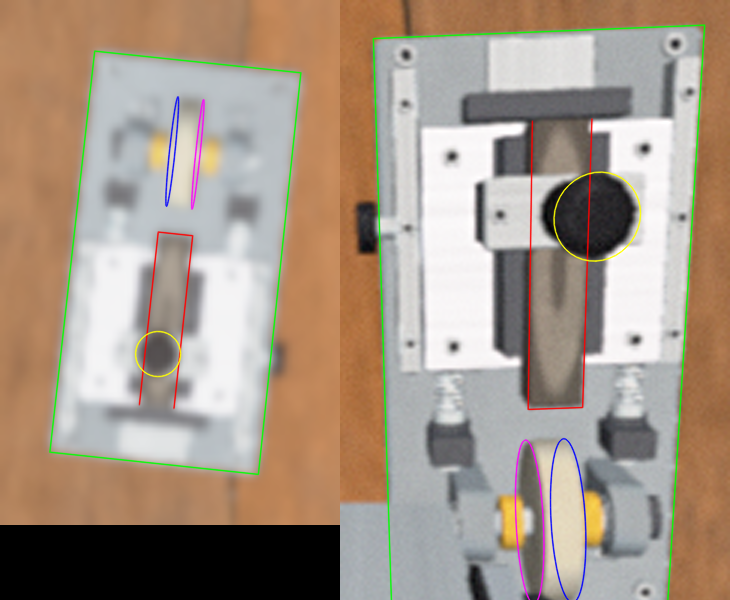

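Both cameras agree on the dresser: (0.582, 0.149), yaw about -4.8°. The overlay matches the stick end and the wheel. Next I check how the gauge sits in the hand.

Run:
```python
from d import *
p=load("wrist");g=cv2.cvtColor(p["image"],cv2.COLOR_RGB2GRAY).astype(int)
T=np.array([.5495,.0829,.2317]);q=[T[0],T[1],2*np.arctan2(.9981,.0616)-np.pi]
print("yaw",np.degrees(q[2]))
z0=T[2]*1e3-38.6
for y in(-10,10):
    print("pred y",y,[np.round(proj(p,w(q,a,y,z0+h)),1).tolist() for a,h in((-5,0),(-5,80),(5,80))])
for c in(250,296): print(c,[(r,g[r,c]) for r in range(222,236)],[(r,g[r,c]) for r in range(284,330,1)])
print("pred sides", [np.round(proj(p,w(q,-5,y,z0+h)),1).tolist() for y in(-18,18) for h in(0,80)])
for r in(240,): print([(c,g[r,c]) for c in range(225,320,2)])
```

```text
yaw -7.063318345936423
pred y -10 [[258.3, 227.3], [248.5, 297.5], [249.1, 319.2]]
pred y 10 [[289.1, 227.3], [299.5, 297.5], [298.9, 319.2]]
250 [(222, np.int64(132)), (223, np.int64(128)), (224, np.int64(130)), (225, np.int64(136)), (226, np.int64(140)), (227, np.int64(157)), (228, np.int64(174)), (229, np.int64(173)), (230, np.int64(175)), (231, np.int64(175)), (232, np.int64(176)), (233, np.int64(174)), (234, np.int64(172)), (235, np.int64(176))] [(284, np.int64(167)), (285, np.int64(172)), (286, np.int64(169)), (287, np.int64(170)), (288, np.int64(168)), (289, np.int64(170)), (290, np.int64(166)), (291, np.int64(169)), (292, np.int64(165)), (293, np.int64(172)), (294, np.int64(167)), (295, np.int64(167)), (296, np.int64(166)), (297, np.int64(177)), (298, np.int64(207)), (299, np.int64(219)), (300, np.int64(217)), (301, np.int64(217)), (302, np.int64(218)), (303, np.int64(218)), (304, np.int64(219)), (305, np.int64(222)), (306, np.int64(219)), (307, np.int64(219)), (308, np.int64(219)), (309, np.int64(219)), (310, np.int64(221)), (311, np.int64(221)), (312, np.int64(222)), (313, 
[... 2110 characters left out ...]
7, np.int64(171)), (259, np.int64(168)), (261, np.int64(168)), (263, np.int64(171)), (265, np.int64(171)), (267, np.int64(168)), (269, np.int64(170)), (271, np.int64(175)), (273, np.int64(176)), (275, np.int64(171)), (277, np.int64(171)), (279, np.int64(170)), (281, np.int64(175)), (283, np.int64(172)), (285, np.int64(174)), (287, np.int64(167)), (289, np.int64(168)), (291, np.int64(166)), (293, np.int64(170)), (295, np.int64(169)), (297, np.int64(171)), (299, np.int64(170)), (301, np.int64(169)), (303, np.int64(167)), (305, np.int64(169)), (307, np.int64(168)), (309, np.int64(167)), (311, np.int64(174)), (313, np.int64(177)), (315, np.int64(174)), (317, np.int64(139)), (319, np.int64(127))]
```

The gauge sits centred and upright in the hand, with edges within 0.3 mm of prediction. Moving above the gap.

Request:
{"op": "drive_tool", "data": {"increments": [[[8, 22, 0], [0, 0, 0.75], 0], [[8, 22, 0], [0, 0, 0.75], 0], [[8, 22, 0], [0, 0, 0.75], 0], [[0, 0, -30], [0, 0, 0], 0], [[0, 0, -30], [0, 0, 0], 0], [[0, 0, -30], [0, 0, 0], 0], [[0, 0, 0], [0, 0, 0], 0], [[0, 0, 0], [0, 0, 0], 0]]}}

```text
clock: 9.17
eef_pos: [0.5722, 0.1488, 0.1407]
tool_rot: [0.042, 0.999, -0.001, -0.003]
ft_force: [0.5, 0.6, -2.2]
grip_width: 0.0354
grasp_force: 60.8
```

Request:
{"op": "drive_tool", "data": {"increments": [[[0, 0, 0], [0, 0, 0], 0], [[0, 0, 0], [0, 0, 0], 0]]}}

```text
clock: 9.33
eef_pos: [0.5757, 0.1495, 0.1451]
tool_rot: [0.042, 0.999, 0.001, 0.002]
ft_force: [-0.2, -0.0, -1.1]
grip_width: 0.0354
grasp_force: 60.9
```

Run:
```python
from d import *
o=get_obs();T=o["eef_pos"];R=o["tool_rot"];print(T.round(4),R.round(4),o["ft_force"].round(2))
p=camera("wrist");r=[150,20,410,215]
V=draw(p,[.5817,.149,-.084],[150,20,410,215],3);cv2.imwrite("pics/g.png",V)
```

```text
[0.5757 0.1495 0.1451] [4.220e-02 9.991e-01 6.000e-04 1.500e-03] [-0.22 -0.02 -1.1 ]
```

View pics/g.png

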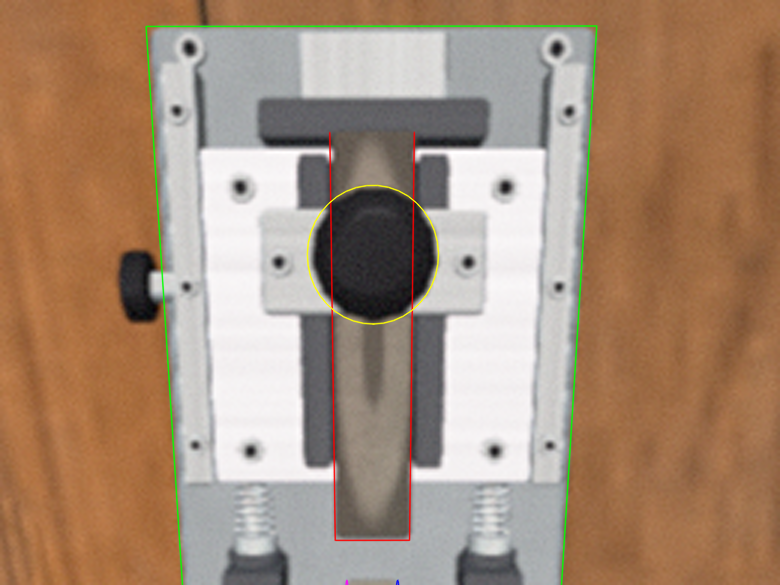

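The overlay matches stick, plate and knob to about 1 px. I trim x and descend in steps.

Request:
{"op": "drive_tool", "data": {"increments": [[[-1, 0, -15], [0, 0, 0], 0], [[-1, 0, -15], [0, 0, 0], 0], [[0, 0, 0], [0, 0, 0], 0], [[0, 0, 0], [0, 0, 0], 0], [[0, 0, 0], [0, 0, 0], 0], [[0, 0, 0], [0, 0, 0], 0]]}}

```text
clock: 9.88
eef_pos: [0.573, 0.1493, 0.1141]
tool_rot: [0.042, 0.999, 0.0, 0.001]
ft_force: [-0.1, -0.4, -1.7]
grip_width: 0.0349
grasp_force: 61.0
```

Request:
{"op": "drive_tool", "data": {"increments": [[[0, 0, -10], [0, 0, 0], 0], [[0, 0, -10], [0, 0, 0], 0], [[0, 0, -10], [0, 0, 0], 0], [[0, 0, -10], [0, 0, 0], 0], [[0, 0, -10], [0, 0, 0], 0], [[0, 0, 0], [0, 0, 0], 0], [[0, 0, 0], [0, 0, 0], 0], [[0, 0, 0], [0, 0, 0], 0]]}}

```text
clock: 10.55
eef_pos: [0.5717, 0.1491, 0.0622]
tool_rot: [0.042, 0.999, -0.0, -0.001]
ft_force: [0.5, -0.2, -1.6]
grip_width: 0.0349
grasp_force: 60.9
```

Request:
{"op": "drive_tool", "data": {"increments": [[[1.5, 0, -4], [0, 0, 0], 0], [[0, 0, -4], [0, 0, 0], 0], [[0, 0, -3], [0, 0, 0], 0], [[0, 0, 0], [0, 0, 0], 0], [[0, 0, 0], [0, 0, 0], 0], [[0, 0, -1], [0, 0, 0], 0], [[0, 0, 0], [0, 0, 0], 0], [[0, 0, 0], [0, 0, 0], 0]]}}

```text
clock: 11.22
eef_pos: [0.5734, 0.1491, 0.0504]
tool_rot: [0.042, 0.999, -0.0, -0.001]
ft_force: [0.3, 0.6, -1.8]
grip_width: 0.0353
grasp_force: 60.9
```

Request:
{"op": "drive_tool", "data": {"increments": [[[0, 0, -0.6], [0, 0, 0], 0], [[0, 0, -0.6], [0, 0, 0], 0], [[0, 0, -0.6], [0, 0, 0], 0], [[0, 0, 0], [0, 0, 0], 0], [[0, 0, 0], [0, 0, 0], 0]]}}

```text
clock: 11.63
eef_pos: [0.5734, 0.1491, 0.0486]
tool_rot: [0.042, 0.999, -0.0, -0.001]
ft_force: [-0.8, 0.1, -2.5]
grip_width: 0.0351
grasp_force: 61.2
```

Request:
{"op": "drive_tool", "data": {"increments": [[[0, 0, -0.5], [0, 0, 0], 0], [[0, 0, -0.5], [0, 0, 0], 0], [[0, 0, 0], [0, 0, 0], 0], [[0, 0, 0], [0, 0, 0], 0]]}}

```text
clock: 11.97
eef_pos: [0.5735, 0.1491, 0.0485]
tool_rot: [0.042, 0.999, -0.0, -0.0]
ft_force: [-3.0, -0.2, 4.9]
grip_width: 0.0354
grasp_force: 61.9
```

Foot contact at the expected height (force up about 7 N). Releasing.

Request:
{"op": "drive_tool", "data": {"increments": [[[0, 0, 0.4], [0, 0, 0], 0.3], [[0, 0, 0], [0, 0, 0], 0.5], [[0, 0, 0], [0, 0, 0], 0.6], [[0, 0, 0], [0, 0, 0], 0.7], [[0, 0, 0], [0, 0, 0], 0.8], [[0, 0, 0], [0, 0, 0], 0.8], [[0, 0, 0], [0, 0, 0], 0.8]]}}

```text
clock: 12.55
eef_pos: [0.5733, 0.1491, 0.0477]
tool_rot: [0.042, 0.999, -0.0, -0.001]
ft_force: [-0.0, 0.3, 0.9]
grip_width: 0.0684
grasp_force: 0.0
```

Request:
{"op": "drive_tool", "data": {"increments": [[[0, 0, 8], [0, 0, 0], 0.8], [[0, 0, 15], [0, 0, 0], 0.8], [[0, 0, 25], [0, 0, 0], 0.8], [[0, 0, 30], [0, 0, 0], 0.8], [[0, 0, 25], [0, 0, 0], 0.8], [[0, 0, 0], [0, 0, 0], 0.8], [[0, 0, 0], [0, 0, 0], 0.8], [[0, 0, 0], [0, 0, 0], 0.8]]}}

```text
clock: 13.22
eef_pos: [0.5731, 0.149, 0.151]
tool_rot: [0.042, 0.999, -0.0, -0.001]
ft_force: [1.0, 0.5, -0.4]
grip_width: 0.0677
grasp_force: 0.0
```

Run:
```python
from d import *
o=get_obs();T=o["eef_pos"];R=o["tool_rot"];print(T.round(4),R.round(4),o["ft_force"].round(2))
p=camera("wrist");cv2.imwrite("pics/rel.png",cv2.resize(p["image"][100:400,100:460,::-1],None,fx=2,fy=2,interpolation=cv2.INTER_CUBIC))
q=[.5735,.1491,-.084]
print([np.round(proj(p,w(q,a,y,h)),1).tolist() for a,h in((-5,10),(-5,90),(5,90)) for y in(-18,18)])
```

```text
[0.5731 0.149  0.151 ] [ 4.210e-02  9.991e-01 -2.000e-04 -8.000e-04] [ 1.03  0.52 -0.43]
[[255.2, 191.6], [292.0, 191.6], [248.9, 217.1], [298.7, 217.0], [249.2, 230.1], [298.4, 230.0]]
```

View pics/rel.png

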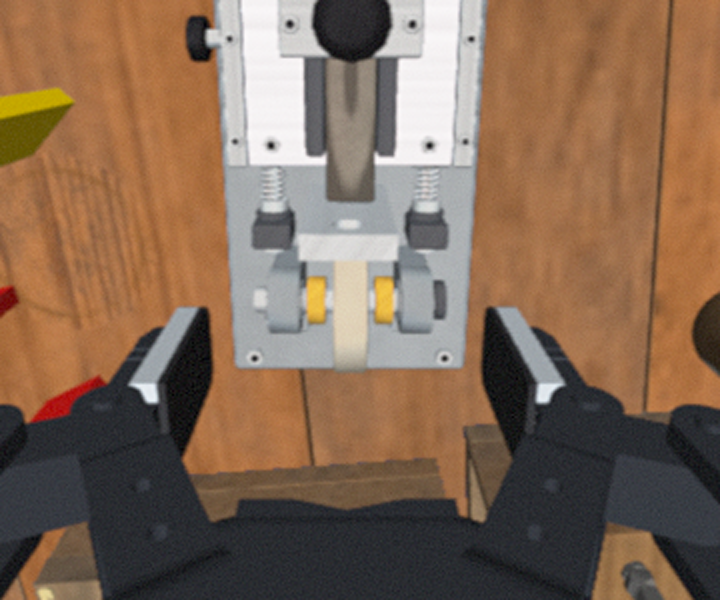

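The gauge stands upright in the gap: its top face at crop rows 234-261 (full rows 217-230) matches the prediction, between the stick end and the wheel. Now to the knob at about (0.4955, 0.156).

Request:
{"op": "drive_tool", "data": {"increments": [[[-26, 2.5, 0], [0, 0, 0], 0.8], [[-26, 2.5, 0], [0, 0, 0], 0.8], [[-25.5, 2, 0], [0, 0, 0], 0.8], [[0, 0, -15], [0, 0, 0], 0.8], [[0, 0, 0], [0, 0, 0], 0.8], [[0, 0, 0], [0, 0, 0], 0.8], [[0, 0, 0], [0, 0, 0], 0.8], [[0, 0, 0], [0, 0, 0], 0.8]]}}

```text
clock: 13.93
eef_pos: [0.4967, 0.1561, 0.136]
tool_rot: [0.042, 0.999, -0.0, -0.001]
ft_force: [-0.0, 0.3, 0.2]
grip_width: 0.0683
grasp_force: 0.0
```

Request:
{"op": "drive_tool", "data": {"increments": [[[-1, 0, -15], [0, 0, 0], 0.8], [[0, 0, -18], [0, 0, 0], 0.8], [[0, 0, -18], [0, 0, 0], 0.8], [[0, 0, -15], [0, 0, 0], 0.8], [[0, 0, 0], [0, 0, 0], 0.8], [[0, 0, 0], [0, 0, 0], 0.8], [[0, 0, 0], [0, 0, 0], 0.8], [[0, 0, 0], [0, 0, 0], 0.8]]}}

```text
clock: 14.6
eef_pos: [0.4962, 0.1564, 0.0712]
tool_rot: [0.042, 0.999, 0.0, 0.0]
ft_force: [0.2, -0.8, 0.5]
grip_width: 0.0684
grasp_force: 0.0
```

Request:
{"op": "drive_tool", "data": {"increments": [[[0, 0, 0], [0, 0, 0], 0.5], [[0, 0, 0], [0, 0, 0], 0.3], [[0, 0, 0], [0, 0, 0], 0.15], [[0, 0, 0], [0, 0, 0], 0], [[0, 0, 0], [0, 0, 0], 0], [[0, 0, 0], [0, 0, 0], 0], [[0, 0, 0], [0, 0, 0], 0], [[0, 0, 0], [0, 0, 0], 0]]}}

```text
clock: 15.27
eef_pos: [0.4952, 0.1571, 0.0706]
tool_rot: [0.042, 0.999, 0.001, -0.0]
ft_force: [-1.4, 4.1, 6.1]
grip_width: 0.0221
grasp_force: 58.5
```

Knob gripped (22 mm). Pushing along the slide.

Request:
{"op": "drive_tool", "data": {"increments": [[[1, -0.08, 0], [0, 0, 0], 0], [[1, -0.08, 0], [0, 0, 0], 0], [[1, -0.09, 0], [0, 0, 0], 0], [[1, -0.08, 0], [0, 0, 0], 0], [[0, 0, 0], [0, 0, 0], 0], [[0, 0, 0], [0, 0, 0], 0], [[0, 0, 0], [0, 0, 0], 0]]}}

```text
clock: 15.85
eef_pos: [0.4979, 0.1568, 0.0706]
tool_rot: [0.042, 0.999, 0.001, -0.002]
ft_force: [-4.8, 4.1, 8.9]
grip_width: 0.022
grasp_force: 58.6
```

Request:
{"op": "drive_tool", "data": {"increments": [[[0.8, -0.07, 0], [0, 0, 0], 0], [[0.8, -0.07, 0], [0, 0, 0], 0], [[0.8, -0.06, 0], [0, 0, 0], 0], [[0, 0, 0], [0, 0, 0], 0], [[0, 0, 0], [0, 0, 0], 0], [[0, 0, 0], [0, 0, 0], 0]]}}

```text
clock: 16.35
eef_pos: [0.4999, 0.1567, 0.0706]
tool_rot: [0.042, 0.999, 0.001, -0.002]
ft_force: [-5.3, 4.6, 9.4]
grip_width: 0.0219
grasp_force: 58.7
```

Request:
{"op": "drive_tool", "data": {"increments": [[[0.5, -0.04, 0], [0, 0, 0], 0], [[0.5, -0.04, 0], [0, 0, 0], 0], [[0.5, -0.04, 0], [0, 0, 0], 0], [[0, 0, 0], [0, 0, 0], 0], [[0, 0, 0], [0, 0, 0], 0], [[0, 0, 0], [0, 0, 0], 0]]}}

```text
clock: 16.85
eef_pos: [0.5002, 0.1566, 0.0706]
tool_rot: [0.041, 0.999, 0.001, -0.003]
ft_force: [-9.0, 4.2, 11.1]
grip_width: 0.0221
grasp_force: 58.8
```

Request:
{"op": "drive_tool", "data": {"increments": [[[0.5, -0.04, 0], [0, 0, 0], 0], [[0.5, -0.04, 0], [0, 0, 0], 0], [[0, 0, 0], [0, 0, 0], 0], [[0, 0, 0], [0, 0, 0], 0], [[0, 0, 0], [0, 0, 0], 0]]}}

```text
clock: 17.27
eef_pos: [0.5003, 0.1566, 0.0706]
tool_rot: [0.041, 0.999, 0.001, -0.004]
ft_force: [-10.7, 5.7, 13.3]
grip_width: 0.0221
grasp_force: 58.9
```

Request:
{"op": "drive_tool", "data": {"increments": [[[1, -0.08, 0.5], [0, 0, 0], 0], [[1, -0.08, 0.5], [0, 0, 0], 0], [[1, -0.08, 0.5], [0, 0, 0], 0], [[0, 0, 0], [0, 0, 0], 0], [[0, 0, 0], [0, 0, 0], 0], [[0, 0, 0], [0, 0, 0], 0]]}}

```text
clock: 17.77
eef_pos: [0.5007, 0.1565, 0.0706]
tool_rot: [0.041, 0.999, 0.001, -0.007]
ft_force: [-14.1, 7.5, 9.4]
grip_width: 0.0221
grasp_force: 58.7
```

Run:
```python
from d import *
o=get_obs();print({k:np.round(o[k],3) for k in("eef_pos","ft_force","ft_torque","grip_width")})
p=camera("wrist");s=camera("scene")
V=draw(p,[.5817,.149,-.084],[180,60,370,360],2)
S=cv2.resize(s["image"][175:245,195:305,::-1],None,fx=3.8,fy=3.8,interpolation=cv2.INTER_CUBIC)
o=np.zeros((600,800,3),np.uint8);o[:600,:380]=V[:600,:380];o[:S.shape[0],382:382+418]=S[:,:418];cv2.imwrite("pics/n.png",o)
q=[.5735,.1491,-.084]
print([np.round(proj(p,w(q,a,0,h)),1).tolist() for a,h in((-5,90),(5,90))])
```

```text
{'eef_pos': array([0.501, 0.157, 0.071]), 'ft_force': array([-14.063,   7.524,   9.407]), 'ft_torque': array([ 1.388,  2.598, -0.093]), 'grip_width': np.float64(0.022)}
[[271.3, 395.1], [271.3, 409.7]]
```

View pics/n.png

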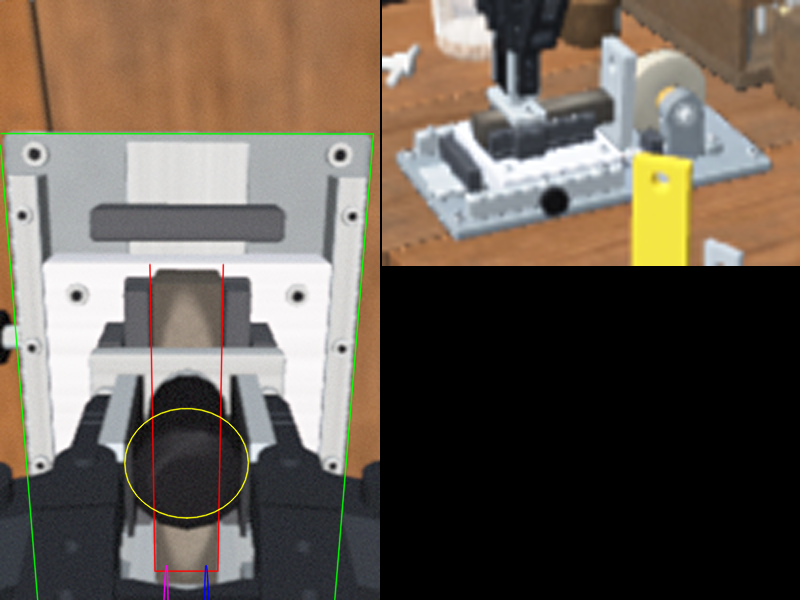

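The scene crop shows the gauge upright at (617,90), with the stick against its back face and the wheel in front. Contact is made, so I raise the nip force gradually.

Request:
{"op": "drive_tool", "data": {"increments": [[[1, 0.3, 0.4], [0, 0, 0], 0], [[1, 0.3, 0.4], [0, 0, 0], 0], [[1, 0.3, 0.4], [0, 0, 0], 0], [[1, 0.3, 0.4], [0, 0, 0], 0], [[0, 0, 0], [0, 0, 0], 0], [[0, 0, 0], [0, 0, 0], 0], [[0, 0, 0], [0, 0, 0], 0]]}}

```text
clock: 18.45
eef_pos: [0.5009, 0.1564, 0.0706]
tool_rot: [0.041, 0.999, -0.0, -0.011]
ft_force: [-19.6, 4.6, 8.3]
grip_width: 0.0222
grasp_force: 58.7
```

Request:
{"op": "drive_tool", "data": {"increments": [[[1, 0.1, 0.3], [0, 0, 0], 0], [[1, 0.1, 0.3], [0, 0, 0], 0], [[1, 0.1, 0.3], [0, 0, 0], 0], [[1, 0.1, 0.3], [0, 0, 0], 0], [[1, 0.1, 0.3], [0, 0, 0], 0], [[0, 0, 0], [0, 0, 0], 0], [[0, 0, 0], [0, 0, 0], 0], [[0, 0, 0], [0, 0, 0], 0]]}}

```text
clock: 19.12
eef_pos: [0.5008, 0.1564, 0.0706]
tool_rot: [0.041, 0.999, -0.001, -0.016]
ft_force: [-27.9, 5.5, 10.5]
grip_width: 0.0223
grasp_force: 58.7
```

Request:
{"op": "drive_tool", "data": {"increments": [[[0, 0, 0], [0, 0, 0], 0], [[0, 0, 0], [0, 0, 0], 0], [[0, 0, 0], [0, 0, 0], 0], [[0, 0, 0], [0, 0, 0], 0], [[0, 0, 0], [0, 0, 0], 0], [[0, 0, 0], [0, 0, 0], 0], [[0, 0, 0], [0, 0, 0], 0], [[0, 0, 0], [0, 0, 0], 0]]}}

```text
clock: 19.78
eef_pos: [0.5007, 0.1564, 0.0706]
tool_rot: [0.041, 0.999, -0.001, -0.016]
ft_force: [-27.7, 5.6, 10.0]
grip_width: 0.0225
grasp_force: 58.7
```

Steady at about 28 N (spring about 7 N, nip about 21 N), with 5.5-6 mm of travel as expected. Handing in.

```bash
python3 -c "
from workcell import job_done
print(job_done())"
```

```text
the job is handed in; nothing more can be done
None
```

The job is handed in (no verdict returned): the thick gauge stands upright on the base plate in the gap, and the arm holds the carriage pressed by its knob with about 28 N, roughly 21 N of it nipping the gauge; I viewed 11 pictures, one over the limit of 10.

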